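# Clamp the infiltrator lid crosswise and open its vacuum valve

### The arm

A 7-joint arm with a two-finger parallel gripper is mounted at the origin on the work surface. World frame = base frame: x ahead of the robot, y to its left, z up, the work surface at z = 0. Lengths are in m, angles in rad, forces in N, time in s.
With the tool pointing down it reaches from about 0.4 to 0.875 m from the base axis. Payload 6.5 kg.
Tool frame: the origin (TCP) lies midway between the tips of the shut fingers; the grasp point (between the pads) lies 19 mm behind it (robot.hold_point_z is the z of the grasp point in the tool frame, in m); z points along the fingers, y is the line along which they close (so a half turn about z gives the same grasp; the last joint's range is limited). The gripper opens to 88 mm and grips with 3 to 60 N. Pads are 18 mm wide; open, the fingers measure 123 mm over their backs; the gripper's body (75 mm by 187 mm) begins 45 mm behind the grasp point.
Start: joints at [-1.337, 0.536, -0.004, 1.538, 0.003, 1.067, -0.071], TCP at [0.192, 0.621, 0.239] pointing down, gripper open.
Joint ranges: [-2.7, 2.7], [-0.37, 2.16], [-1.27, 1.26], [0.24, 2.4], [-1.31, 4.45], [0.19, 1.91], [-2.76, 2.76]. Speed limits (rad/s): [2.39, 2.39, 3.14, 3.14, 3.14, 3.14, 3.14].

### API

Orientations are given as a rotation vector (axis times angle).
In Python, from station import robot, get_image, order, models gives the robot as it stands.
- The arm moves only by the shell command python3 -m jog 'ROWS' [FORCE]. ROWS is a JSON object of lists of equal length, an entry for each row: "turn": the turn, a rotation vector about the tool's x, y, z in degrees, a list of three; "delta_pos": the shift along the tool's x, y, z in mm, a list of three; "fingers": the finger opening in mm, from 0 to 88.1. A call has 1 to 20 rows; each row shifts and turns the commanded pose from where the row before left it, along the tool's axes as they then stand; what a row does not reach is not made up. A row lasts 1/10 s, in which the tool goes at most 50 mm and 8.59 degrees, less where a joint would pass 70% of its speed; a pose out of reach is approached as far as the arm can. A call with a gripper value outside its range is refused whole. The fingers move at their own pace and stop on an object; FORCE is the grip in N (left out, the last holds). Time passes only in rows, so rows that do not move let the fingers close. It gives the time, the measured TCP pose, the force, the opening and the grip force at its end, in the units of the state.
- robot.get_state(): the state, without advancing time (a new reading comes with each control period).
- get_image(name): name is "scene" or "side" or "wrist"; returns a dict with "image" (384x512x3 uint8, blue, green, red), "depth" (384x512 float32, m along the optical axis (not along the pixel's ray), 0 where there is no reading), "fx", "fy", "cx", "cy" (pixels), "xyz" and "rotation" of the camera in the world; the wrist camera has in their place "tool_from_camera" (4x4, takes a point from camera to tool coordinates, whose origin is the TCP and whose axes are the flange's). Camera axes: x right, y up, looking along -z (the intrinsics and any distortion apply to the point x, -y, -z); pixel columns grow to the right and rows downward; lengths in m; the calibration is good to about 2 mm. A picture is of the moment at which its call begins: read the wrist's pose just before it.
- order.job_done(): hands the job in; it is judged then, once.
Trained networks look in a picture, given as the dict that the camera call returned (one of the last four; its "shot" number tells which), for a name from the list of things; names that differ only in an ending like _2 or _b are one class to them, and where a whole thing is asked for, a point or a joint stands for the part that bears it (a point fixed in the world has none). Each returns a list of dicts, best first, with "confidence" (0 to 1); they miss things now and then, are a little off and sometimes report something else, mostly with a low value. They report only what shows in the picture. A call takes as long as a camera call.
- models.look_for(thing, picture): "uv" ([column, row] in pixels, amid what is visible of it).
- models.masks_of(thing, picture): "mask" (384x512 bool, what is visible of it) and "uv" ([column, row] in pixels, amid what is visible of it).
The state is a dict: "time": time; "q": joint angles; "qvel": joint speeds; "effort": joint torques, N m; "ee_pos": TCP position; "tcp_rot": TCP orientation; "ft_force": force on the tool from outside, world axes, zero at the start; "moment": the same for the moment, N m; "opening": opening from 0.0 (shut) to 1.0 (fully open); "grasp_force": force on a finger pad.
Only numpy, scipy, OpenCV 4.12 (cv2) and the standard library are available. Lean on these libraries where they do the work, as an engineer would, in place of code of your own. Each camera call takes 0.05 s, during which the arm holds its last target. There are 200 camera calls.

### The job

Clamp down the lid of the vacuum infiltrator: turn its four bar clamps clockwise in crisscross order (after the first clamp the one opposite, then the other pair), first all four about halfway, bars at about 45 degrees, then in a second crisscross round all four fully tight, bars square to the radius. Only then throw the valve lever over to the back to put on the vacuum. Leave the tray, jar and carton around it where they are.

Things in the scene. Friction and masses are not known exactly. Their poses are not given: they have to be found in the camera images.
- infiltrator: Bench-top vacuum infiltrator, fixed: grey housing 300 x 360 x 85 mm, on it a round steel lid (250 mm) with a window, and a lever to the lid's left. Origin: on the counter right below the lid's centre. x points from its front (robot's side) to its back, y to its left, z up. Housing: 150 mm to front and back, 225 mm to the left, 135 mm to the right of the origin.
- lid_center (a point): Centre of the lid's upper face, 120 mm above the counter; axes as the infiltrator's. The four clamps stand on a circle of 85 mm radius about it, clamp0, 1, 2, 3 at 45, 135, 225, 315 degrees counter-clockwise (from above) from the infiltrator's x axis. The window rises 6 mm.
- valve (a joint): Vacuum valve lever: 0 = leaning to the infiltrator's front (-x), shut; 1.0 rad = stop, leaning to its back (+x), open; 0.5 = upright. Starts at 0 to 0.1, stays where left, moves easily (1 N at the ball). Swings about a level axis along the infiltrator's y, 107 mm above the counter, at x 0, y +180 mm from its origin.
- valve_tip (a point): Centre of the lever's black ball (26 mm diameter), 85 mm from the lever's axis on a 10 mm steel rod; moves with the lever: 182 mm above the counter at both ends of the swing, 192 mm upright. Below it a dark steel block 70 x 50 x 25 mm on the housing.
- clamp0 (a joint): Turn of the far left clamp (as the robot looks; clamp2 is across from it). 0 = loose, bar pointing radially at the lid's centre; grows as the bar is turned clockwise from above; pi/4 = halfway, bar at 45 degrees to the radius; pi/2 = fully tight at a hard stop, bar tangential (square to the radius). Starts at 0 to 0.25, stays where left; 0.15 N m turns it.
- clamp0_grip (a point): Grip point of the far left clamp: on its turning axis, 40 mm above the lid's upper face (160 mm above the counter), 7 mm below the top of the bar. The clamp is a black bar 66 mm long, 14 mm wide and 27 mm tall whose underside is 20 mm above the lid, on a steel stem of 22 mm diameter. x runs along the bar, z up; turns with the clamp.
- clamp1 (a joint): Turn of the near left clamp (as the robot looks; clamp3 is across from it). 0 = loose, bar pointing radially at the lid's centre; grows as the bar is turned clockwise from above; pi/4 = halfway, bar at 45 degrees to the radius; pi/2 = fully tight at a hard stop, bar tangential (square to the radius). Starts at 0 to 0.25, stays where left; 0.15 N m turns it.
- clamp1_grip (a point): Grip point of the near left clamp: on its turning axis, 40 mm above the lid's upper face (160 mm above the counter), 7 mm below the top of the bar. The clamp is a black bar 66 mm long, 14 mm wide and 27 mm tall whose underside is 20 mm above the lid, on a steel stem of 22 mm diameter. x runs along the bar, z up; turns with the clamp.
- clamp2 (a joint): Turn of the near right clamp (as the robot looks; clamp0 is across from it). 0 = loose, bar pointing radially at the lid's centre; grows as the bar is turned clockwise from above; pi/4 = halfway, bar at 45 degrees to the radius; pi/2 = fully tight at a hard stop, bar tangential (square to the radius). Starts at 0 to 0.25, stays where left; 0.15 N m turns it.
- clamp2_grip (a point): Grip point of the near right clamp: on its turning axis, 40 mm above the lid's upper face (160 mm above the counter), 7 mm below the top of the bar. The clamp is a black bar 66 mm long, 14 mm wide and 27 mm tall whose underside is 20 mm above the lid, on a steel stem of 22 mm diameter. x runs along the bar, z up; turns with the clamp.
- clamp3 (a joint): Turn of the far right clamp (as the robot looks; clamp1 is across from it). 0 = loose, bar pointing radially at the lid's centre; grows as the bar is turned clockwise from above; pi/4 = halfway, bar at 45 degrees to the radius; pi/2 = fully tight at a hard stop, bar tangential (square to the radius). Starts at 0 to 0.25, stays where left; 0.15 N m turns it.
- clamp3_grip (a point): Grip point of the far right clamp: on its turning axis, 40 mm above the lid's upper face (160 mm above the counter), 7 mm below the top of the bar. The clamp is a black bar 66 mm long, 14 mm wide and 27 mm tall whose underside is 20 mm above the lid, on a steel stem of 22 mm diameter. x runs along the bar, z up; turns with the clamp.
- mould_tray: Bystander: open black tray 90 x 160 x 35 mm to the right of the infiltrator; origin under its centre.
- reagent_bottle: Bystander: white jar, 68 mm diameter, 130 mm tall, to the left of the infiltrator; origin under its centre.
- wipes_carton: Bystander: plain cardboard carton 90 x 90 x 70 mm to the right of the infiltrator; origin under its centre.

How it is judged:
By the outcome, as a careful person would: the job done as asked, in the order asked, and still so for the second after the job is handed in, with the robot touching nothing.
It also fails if it takes over 72 s, if anything falls off the work surface, if the arm or the gripper's body presses on something with over 40 N, if the wrist force passes 120 N, or if a joint passes its speed limit or range.

## Working session

There is one attempt and no reset: what is moved stays moved. The work goes in short steps, Python scripts to look and compute and a shell command to move; the robot and the scene stay as the last step left them, time stands still between calls to the robot, and variables do not carry over. Pictures are saved under pics/ and viewed, at most 10 in all, crops included, and the job is handed in when it is done.

```bash
ls; mkdir -p pics
cat > h.py <<'E'
import numpy as np, cv2
from scipy.spatial.transform import Rotation as R
from station import robot, get_image, order, models
def cam(name):
    s=robot.get_state(); p=get_image(name)
    if 'tool_from_camera' in p:
        T=np.eye(4);T[:3,:3]=R.from_rotvec(s['tcp_rot']).as_matrix();T[:3,3]=s['ee_pos']
        M=T@np.array(p['tool_from_camera'])
    else:
        M=np.eye(4);r=np.array(p['rotation']);M[:3,:3]=r if r.shape==(3,3) else R.from_rotvec(r).as_matrix();M[:3,3]=p['xyz']
    p['M']=M;return p
def cloud(p):
    v,u=np.mgrid[:384,:512];d=p['depth']
    c=np.stack([(u-p['cx'])/p['fx']*d,-(v-p['cy'])/p['fy']*d,-d],-1)
    return c@p['M'][:3,:3].T+p['M'][:3,3]
def ray(p,u,v,z):
    d=p['M'][:3,:3]@np.array([(u-p['cx'])/p['fx'],-(v-p['cy'])/p['fy'],-1]);o=p['M'][:3,3]
    return o+d*(z-o[2])/d[2]
E
python3 - <<'E'
from h import *
np.set_printoptions(precision=4,suppress=True)
s=robot.get_state();print(s)
ims=[]
for n in ['scene','side']:
    p=cam(n);print(n,p['M'],{k:v for k,v in p.items() if k not in('image','depth','M')})
    C=cloud(p)
    for t in ['infiltrator','valve_tip','clamp0','clamp1','clamp2','clamp3','reagent_bottle','wipes_carton','mould_tray']:
        for m in models.masks_of(t,p)[:4]:
            k=m['mask']&(p['depth']>0);q=C[k]
            print(t,round(m['confidence'],2),np.round(m['uv']),k.sum(),np.median(q,0) if len(q) else '',np.percentile(q,98,axis=0) if len(q) else '')
    ims.append(p['image'])
cv2.imwrite('pics/a.png',ims[0]);cv2.imwrite('pics/b.png',ims[1])
E
```

```text
pics
{'time': 0.0, 'q': array([-1.3372,  0.5371, -0.0044,  1.5389,  0.0026,  1.0673, -0.0712]), 'qvel': array([ 0.0007, -0.0009,  0.0008,  0.0013, -0.0015, -0.0013,  0.0001]), 'effort': array([ -0.0005, -57.098 ,   0.9902, -25.1603,  -0.0563,   0.0177,
         0.0001]), 'ee_pos': array([0.1918, 0.6204, 0.2378]), 'tcp_rot': array([-0.4691, -3.1063,  0.0027]), 'ft_force': array([ 0.2359,  0.3392, -0.7752]), 'moment': array([ 0.012 ,  0.0284, -0.0391]), 'grasp_force': 0.0, 'opening': 1.0020308897327868}
scene [[ 0.4208 -0.5161  0.746   1.3353]
 [ 0.9069  0.2213 -0.3585 -0.3762]
 [ 0.02    0.8275  0.5611  0.7401]
 [ 0.      0.      0.      1.    ]] {'fx': 432.4917806474825, 'fy': 432.4917806474825, 'cx': 255.19973871573092, 'cy': 197.4734703801283, 'xyz': array([ 1.3353, -0.3762,  0.7401]), 'rotation': array([0.8757, 0.5361, 1.0506]), 'shot': 1}
infiltrator 0.6 [212. 260.] 17615 [ 0.6669 -0.1452  0.0868] [0.7734 0.0394 0.1666]
infiltrator 0.28 [102. 282.] 2269 [ 0.5936 -0.3813  0.0681] [ 0.6101 -0.3323  0.0723]
valve_tip 0.72 [270. 196.] 149 [0.5995 0.0165 0.179 ] [0.6212 0.0284 0.1948]
[... 2962 characters left out ...]
048 -0.2452  0.1584] [ 0.6175 -0.2121  0.1709]
clamp2 0.59 [258. 198.] 306 [ 0.5282 -0.0946  0.1578] [ 0.5429 -0.0607  0.1708]
clamp3 0.87 [265. 229.] 387 [ 0.4908 -0.2086  0.161 ] [ 0.5235 -0.1903  0.171 ]
clamp3 0.82 [309. 195.] 317 [ 0.6427 -0.1312  0.1572] [ 0.735  -0.0335  0.1711]
clamp3 0.61 [324. 229.] 416 [ 0.6048 -0.2452  0.1584] [ 0.6175 -0.2121  0.1709]
clamp3 0.59 [258. 198.] 306 [ 0.5282 -0.0946  0.1578] [ 0.5429 -0.0607  0.1708]
reagent_bottle 0.97 [288. 170.] 600 [0.7053 0.085  0.1061] [0.7404 0.1258 0.1343]
wipes_carton 0.93 [336. 322.] 3301 [ 0.5464 -0.4005  0.0716] [ 0.599  -0.3384  0.0748]
mould_tray 0.84 [247. 355.] 3530 [ 0.3866 -0.3533  0.0071] [ 0.4248 -0.2945  0.038 ]
```

```bash
cat >> h.py <<'E'
def bars(p,C=None):
    C=cloud(p) if C is None else C; out=[]
    for m in models.masks_of('clamp0',p)[:6]:
        if m['confidence']<.3: continue
        k=cv2.dilate(m['mask'].astype(np.uint8),np.ones((3,3)))>0
        q=C[k&(p['depth']>0)]; q=q[(q[:,2]>.1635)&(q[:,2]<.175)]
        if len(q)<20: continue
        q=q[np.linalg.norm(q[:,:2]-np.median(q[:,:2],0),axis=1)<.05]
        (c,wh,a)=cv2.minAreaRect(q[:,:2].astype(np.float32))
        a=a if wh[0]>wh[1] else a+90
        out.append((m['confidence'],c,wh,(a+90)%180-90,len(q),np.median(q[:,2])))
    return out
E
python3 - <<'E'
from h import *
for n in ['scene','side']:
    p=cam(n)
    for b in bars(p): print(n,*np.round(np.hstack(b),4))
E
```

```text
scene 0.61 0.6481 -0.1233 0.0669 0.0151 24.1763 139.0 0.1666
scene 0.6 0.5333 -0.0856 0.016 0.0668 -75.1788 108.0 0.1664
scene 0.6 0.6113 -0.2373 0.0144 0.0644 -77.7642 149.0 0.1667
scene 0.59 0.4971 -0.1992 0.0662 0.0149 24.5479 103.0 0.1667
side 0.84 0.4946 -0.2016 0.0666 0.0145 22.4328 176.0 0.1689
side 0.79 0.6085 -0.2394 0.0155 0.0655 -75.9746 174.0 0.169
side 0.69 0.532 -0.0879 0.0154 0.0674 -74.9314 123.0 0.169
```

View pics/b.png

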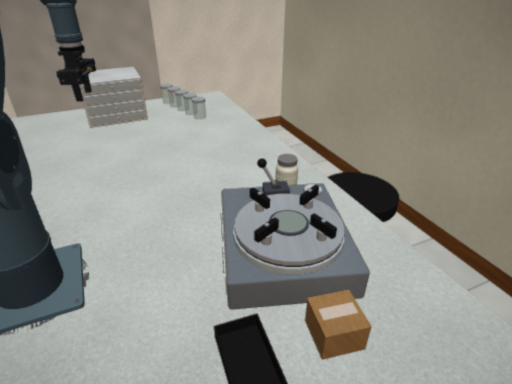

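View pics/a.png

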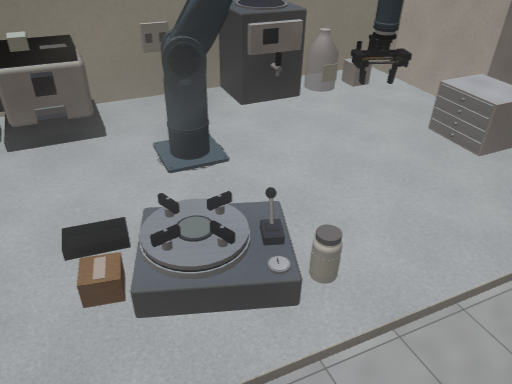

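The images show four near-radial black bars: at (265,229), (258,198), (309,195) and (324,229) in the side view. The lever ball is at (262,163), leaning to the front. I'll move above the lid for a closer look.

```bash
python3 -m jog '{"turn":[[0,0,0],[0,0,0],[0,0,0],[0,0,0],[0,0,0],[0,0,0],[0,0,0],[0,0,0],[0,0,0],[0,0,0],[0,0,0],[0,0,0],[0,0,0],[0,0,0],[0,0,0],[0,0,0],[0,0,0],[0,0,0],[0,0,0],[0,0,0]],"delta_pos":[[-29,-32,-4],[-29,-32,-4],[-29,-32,-4],[-29,-32,-4],[-29,-32,-4],[-29,-32,-4],[-29,-32,-4],[-29,-32,-4],[-29,-32,-4],[-29,-32,-4],[-29,-32,-4],[-29,-32,-4],[-29,-32,-4],[-29,-32,-4],[-29,-32,-4],[-29,-32,-4],[-29,-32,-4],[-29,-32,-4],[-29,-32,-4],[-29,-32,-4]],"fingers":[40,40,40,40,40,40,40,40,40,40,40,40,40,40,40,40,40,40,40,40]}' 30
cat >> h.py <<'E'
RAD={}
def plan(x,y,z,yd):
    s=robot.get_state();r=R.from_rotvec(s['tcp_rot']);d=r.inv().apply(np.array([x,y,z])-s['ee_pos'])*1000
    M=r.as_matrix();cur=np.degrees(np.arctan2(M[1,1],M[0,1]))
    t=(cur-yd+180)%360-180
    print('delta mm',np.round(d,1),'turn z',round(t,1),'cur yd',round(cur,1),'tilt',np.round(np.degrees(M[:2,2]),2),'q7',round(s['q'][6],3),'t',s['time'],'pos',np.round(s['ee_pos'],4))
E
python3 - <<'E'
from h import *
plan(.571,-.162,.3,114)
p=cam('wrist');cv2.imwrite('pics/c.png',p['image'])
for b in bars(p): print(*np.round(np.hstack(b),4))
C=cloud(p);print([ (m['confidence'],m['uv'],np.median(C[m['mask']&(p['depth']>0)],0)) for m in models.masks_of('valve_tip',p)[:2]])
E
```

```text
time: 3.2
ee_pos: [0.5577, -0.1632, 0.3191]
tcp_rot: [0.468, 3.106, 0.0]
ft_force: [1.6, 0.8, -0.5]
opening: 0.45
grasp_force: 0.0
delta mm [-12.3   5.1  19.1] turn z -41.1 cur yd 72.9 tilt [0.03 0.01] q7 1.645 t 3.2 pos [ 0.5577 -0.1632  0.3191]
0.95 0.6072 -0.237 0.0138 0.0614 -76.1512 203.0 0.167
0.78 0.494 -0.202 0.0658 0.0142 22.5627 764.0 0.1671
0.71 0.531 -0.0879 0.0141 0.0659 -76.5023 755.0 0.1671
0.59 0.6263 -0.1335 0.0245 0.0143 22.4776 171.0 0.1669
0.56 0.5972 0.0131 0.0094 0.0035 9.7265 30.0 0.166
[(0.92, [423.4, 165.9], array([0.58828587, 0.0128036 , 0.18856729]))]
```

```bash
python3 -m jog '{"turn":[[0,0,0],[0,0,0],[0,0,0],[0,0,-8],[0,0,-8],[0,0,-8],[0,0,-8],[0,0,-8],[0,0,0]],"delta_pos":[[-24,21,0],[-24,21,21],[-25,20,28],[0,0,16],[0,0,16],[0,0,16],[0,0,16],[0,0,16],[0,0,0]],"fingers":[40,40,40,40,40,40,40,40,40]}' 30
python3 - <<'E'
from h import *
plan(.6455,-.125,.142,113)
p=cam('wrist');cv2.imwrite('pics/d.png',p['image'])
for b in bars(p): print(*np.round(np.hstack(b),4))
E
```

```text
time: 4.25
ee_pos: [0.6434, -0.122, 0.1876]
tcp_rot: [0.625, -3.075, -0.004]
ft_force: [-0.5, -1.1, -0.9]
opening: 0.452
grasp_force: 0.0
delta mm [-0.9 -3.7 45.6] turn z -0.0 cur yd 113.0 tilt [-0.24  0.11] q7 2.232 t 4.25 pos [ 0.6434 -0.122   0.1876]
0.7 0.6452 -0.1253 0.0654 0.014 24.0644 1739.0 0.1672
0.66 0.6083 -0.2386 0.0141 0.0656 -76.3497 2648.0 0.1673
0.63 0.5316 -0.0881 0.0142 0.0658 -76.7723 2786.0 0.1671
```

View pics/d.png

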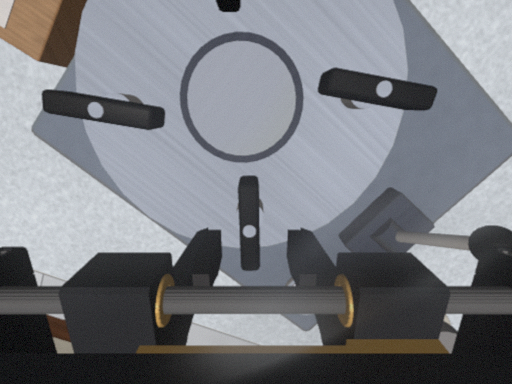

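Fingers straddle clamp0's bar at (249,222); clamp1 is at (378,90) and clamp3 at (103,108).

```bash
python3 -m jog '{"turn":[[0,0,-1],[0,0,0],[0,0,0],[0,0,0],[0,0,0],[0,0,0],[0,0,0],[0,0,7],[0,0,7],[0,0,7],[0,0,7],[0,0,7],[0,0,7],[0,0,0]],"delta_pos":[[-1,-3.7,16],[0,0,15],[0,0,15],[0,0,0],[0,0,0],[0,0,0],[0,0,0],[0,0,0],[0,0,0],[0,0,0],[0,0,0],[0,0,0],[0,0,0],[0,0,0]],"fingers":[40,40,40,6,6,6,6,6,6,6,6,6,6,6]}' 30
python3 - <<'E'
from h import *
plan(.6452,-.1253,.142,72)
print(robot.get_state()['moment'])
E
```

```text
time: 5.75
ee_pos: [0.6467, -0.1249, 0.144]
tcp_rot: [-0.499, -3.099, -0.004]
ft_force: [-5.5, 4.8, 2.1]
opening: 0.15
grasp_force: 30.0
delta mm [ 1.3 -0.9  2. ] turn z -0.3 cur yd 71.7 tilt [-0.13  0.16] q7 1.641 t 5.75 pos [ 0.6467 -0.1249  0.144 ]
[ 0.89095515  0.77202966 -0.18020095]
```

```bash
python3 -m jog '{"turn":[[0,0,0],[0,0,0],[0,0,0],[0,0,0],[0,0,0],[0,0,0],[0,0,0],[0,0,0],[0,0,0],[0,0,-8],[0,0,-8],[0,0,-8],[0,0,-8],[0,0,-8],[0,0,0]],"delta_pos":[[0,0,0],[0,0,0],[0,0,-15],[0,0,-30],[24,-24,0],[24,-24,0],[24,-24,0],[24,-24,0],[25,-24,0],[0,0,0],[0,0,0],[0,0,0],[0,0,0],[0,0,0],[0,0,0]],"fingers":[40,40,40,40,40,40,40,40,40,40,40,40,40,40,40]}' 30
python3 - <<'E'
from h import *
plan(.494,-.202,.142,112.5)
p=cam('wrist')
for b in bars(p): print(*np.round(np.hstack(b),4))
p=cam('scene')
for b in bars(p): print(*np.round(np.hstack(b),4))
E
```

```text
time: 7.25
ee_pos: [0.4957, -0.2042, 0.1901]
tcp_rot: [-0.595, 3.083, -0.001]
ft_force: [0.1, 0.4, 0.7]
opening: 0.452
grasp_force: 0.0
delta mm [ 0.8  2.7 48.1] turn z -0.7 cur yd 111.8 tilt [ 0.13 -0.03] q7 2.415 t 7.25 pos [ 0.4957 -0.2042  0.1901]
0.87 0.6012 -0.213 0.0149 0.0118 10.9417 225.0 0.1669
0.65 0.4936 -0.2025 0.0654 0.0137 22.6574 1701.0 0.1672
0.93 0.5328 -0.0846 0.0165 0.0677 -74.9584 111.0 0.1667
0.74 0.6113 -0.2371 0.0161 0.0641 -75.3418 145.0 0.1665
0.61 0.6481 -0.123 0.0138 0.0652 -18.227 124.0 0.1668
0.58 0.4975 -0.1997 0.0639 0.0155 23.3079 93.0 0.1665
```

```bash
python3 -m jog '{"turn":[[0,0,-0.9],[0,0,0],[0,0,0],[0,0,0],[0,0,0],[0,0,0],[0,0,0],[0,0,6.8],[0,0,6.8],[0,0,6.8],[0,0,6.8],[0,0,6.8],[0,0,6.8],[0,0,0]],"delta_pos":[[1,2.3,16],[0,0,16],[0,0,15],[0,0,0],[0,0,0],[0,0,0],[0,0,0],[0,0,0],[0,0,0],[0,0,0],[0,0,0],[0,0,0],[0,0,0],[0,0,0]],"fingers":[40,40,40,6,6,6,6,6,6,6,6,6,6,6]}' 30
python3 - <<'E'
from h import *
plan(.5316,-.0881,.187,13.5)
print(robot.get_state()['moment'])
E
```

```text
time: 8.85
ee_pos: [0.4939, -0.2015, 0.1425]
tcp_rot: [0.495, 3.101, -0.0]
ft_force: [-1.3, 0.9, 5.6]
opening: 0.152
grasp_force: 30.0
delta mm [ -0.6 119.5 -44.4] turn z 58.4 cur yd 71.9 tilt [ 0.07 -0.01] q7 1.858 t 8.85 pos [ 0.4939 -0.2015  0.1425]
[ 0.21694728  0.20563917 -0.17483925]
```

```bash
python3 -m jog '{"turn":[[0,0,0],[0,0,0],[0,0,0],[0,0,0],[0,0,0],[0,0,0],[0,0,0],[0,0,8.3],[0,0,8.3],[0,0,8.3],[0,0,8.3],[0,0,8.3],[0,0,8.3],[0,0,8.3],[0,0,0]],"delta_pos":[[0,0,0],[0,0,0],[0,0,-15],[0,0,-30],[0,40,0],[0,40,0],[-0.6,39.5,0],[0,0,0],[0,0,0],[0,0,0],[0,0,0],[0,0,0],[0,0,0],[0,0,0],[0,0,0]],"fingers":[40,40,40,40,40,40,40,40,40,40,40,40,40,40,40]}' 30
python3 - <<'E'
from h import *
plan(.5316,-.0881,.142,13.4)
p=cam('wrist')
for b in bars(p): print(*np.round(np.hstack(b),4))
E
```

```text
time: 10.35
ee_pos: [0.5307, -0.0881, 0.1863]
tcp_rot: [-1.938, -2.472, 0.001]
ft_force: [0.0, 0.1, 0.3]
opening: 0.455
grasp_force: 0.0
delta mm [-0.2  0.9 44.3] turn z 0.4 cur yd 13.8 tilt [-0.05 -0.02] q7 0.729 t 10.35 pos [ 0.5307 -0.0881  0.1863]
0.73 0.5059 -0.1987 0.0032 0.0092 -21.7366 43.0 0.1648
0.59 0.5311 -0.0867 0.0139 0.0653 -76.7563 1807.0 0.1672
0.43 0.5311 -0.0867 0.0139 0.0653 -76.7563 1807.0 0.1672
```

```bash
python3 -m jog '{"turn":[[0,0,0.5],[0,0,0],[0,0,0],[0,0,0],[0,0,0],[0,0,0],[0,0,0],[0,0,6.3],[0,0,6.3],[0,0,6.3],[0,0,6.3],[0,0,6.2],[0,0,0]],"delta_pos":[[-0.4,0.7,15],[0,0,15],[0,0,14],[0,0,0],[0,0,0],[0,0,0],[0,0,0],[0,0,0],[0,0,0],[0,0,0],[0,0,0],[0,0,0],[0,0,0]],"fingers":[40,40,40,6,6,6,6,6,6,6,6,6,6]}' 30
python3 - <<'E'
from h import *
plan(.608,-.2388,.187,13.7)
print(robot.get_state()['moment'])
E
```

```text
time: 11.75
ee_pos: [0.5313, -0.0886, 0.1431]
tcp_rot: [-2.544, -1.843, 0.001]
ft_force: [-3.6, 0.0, 5.0]
opening: 0.159
grasp_force: 30.0
delta mm [-118.8  119.7  -43.9] turn z -31.9 cur yd -18.2 tilt [-0.04 -0.01] q7 0.325 t 11.75 pos [ 0.5313 -0.0886  0.1431]
[-0.11885297  0.71029638 -0.10214791]
```

```bash
python3 -m jog '{"turn":[[0,0,0],[0,0,0],[0,0,0],[0,0,0],[0,0,0],[0,0,0],[0,0,0],[0,0,0],[0,0,0],[0,0,-8],[0,0,-8],[0,0,-8],[0,0,-8],[0,0,0]],"delta_pos":[[0,0,0],[0,0,0],[0,0,-15],[0,0,-29],[-24,24,0],[-24,24,0],[-24,24,0],[-24,24,0],[-23,24,0],[0,0,0],[0,0,0],[0,0,0],[0,0,0],[0,0,0]],"fingers":[40,40,40,40,40,40,40,40,40,40,40,40,40,40]}' 30
python3 - <<'E'
from h import *
plan(.608,-.2388,.142,13.7)
p=cam('wrist')
for b in bars(p): print(*np.round(np.hstack(b),4))
E
```

```text
time: 13.15
ee_pos: [0.6092, -0.2392, 0.1881]
tcp_rot: [1.933, 2.475, 0.001]
ft_force: [0.3, -0.6, 1.1]
opening: 0.455
grasp_force: 0.0
delta mm [ 0.7 -1.2 46.1] turn z 0.3 cur yd 14.0 tilt [ 0.09 -0.01] q7 0.94 t 13.15 pos [ 0.6092 -0.2392  0.1881]
0.85 0.6451 -0.1247 0.0146 0.0654 -19.2469 3041.0 0.1672
0.64 0.6082 -0.2383 0.0138 0.0658 -76.5213 1762.0 0.1672
0.56 0.4941 -0.2012 0.0141 0.0664 -18.4101 2484.0 0.1671
```

```bash
python3 -m jog '{"turn":[[0,0,0.5],[0,0,0],[0,0,0],[0,0,0],[0,0,0],[0,0,0],[0,0,0],[0,0,6.3],[0,0,6.3],[0,0,6.3],[0,0,6.3],[0,0,6.3],[0,0,0]],"delta_pos":[[0.9,-0.9,16],[0,0,15],[0,0,14],[0,0,0],[0,0,0],[0,0,0],[0,0,0],[0,0,0],[0,0,0],[0,0,0],[0,0,0],[0,0,0],[0,0,0]],"fingers":[40,40,40,6,6,6,6,6,6,6,6,6,6]}' 30
python3 - <<'E'
from h import *
plan(.6453,-.125,.187,71.5)
print(robot.get_state()['moment'])
E
```

```text
time: 14.55
ee_pos: [0.6088, -0.2385, 0.1426]
tcp_rot: [2.542, 1.843, 0.001]
ft_force: [2.7, -0.3, 2.1]
opening: 0.157
grasp_force: 30.0
delta mm [119.2  -0.5 -44.5] turn z -89.6 cur yd -18.1 tilt [ 0.12 -0.08] q7 0.494 t 14.55 pos [ 0.6088 -0.2385  0.1426]
[-0.14744012 -0.25244627 -0.14647964]
```

```bash
python3 -m jog '{"turn":[[0,0,0],[0,0,0],[0,0,0],[0,0,0],[0,0,0],[0,0,0],[0,0,0],[0,0,-8.2],[0,0,-8.2],[0,0,-8.2],[0,0,-8.2],[0,0,-8.2],[0,0,-8.2],[0,0,-8.2],[0,0,-8.2],[0,0,-8.2],[0,0,-8.2],[0,0,-8],[0,0,0]],"delta_pos":[[0,0,0],[0,0,0],[0,0,-15],[0,0,-30],[40,0,0],[40,0,0],[39,-0.5,0],[0,0,0],[0,0,0],[0,0,0],[0,0,0],[0,0,0],[0,0,0],[0,0,0],[0,0,0],[0,0,0],[0,0,0],[0,0,0],[0,0,0]],"fingers":[40,40,40,40,40,40,40,40,40,40,40,40,40,40,40,40,40,40,40]}' 30
python3 - <<'E'
from h import *
plan(.6453,-.125,.142,71.4)
for n in ['wrist','side']:
  p=cam(n)
  for b in bars(p): print(*np.round(np.hstack(b),4))
E
```

```text
time: 16.45
ee_pos: [0.6443, -0.1254, 0.1878]
tcp_rot: [0.491, 3.102, 0.0]
ft_force: [1.1, 0.1, 0.6]
opening: 0.452
grasp_force: 0.0
delta mm [-0.8  0.6 45.8] turn z 0.6 cur yd 72.0 tilt [0.05 0.  ] q7 1.63 t 16.45 pos [ 0.6443 -0.1254  0.1878]
0.85 0.608 -0.2385 0.0657 0.0144 71.2103 1836.0 0.1672
0.74 0.6452 -0.1245 0.0134 0.066 -18.5202 1722.0 0.1673
0.7 0.5026 -0.2041 0.0151 0.0482 -18.2594 2520.0 0.1671
0.67 0.5316 -0.0878 0.0662 0.0144 72.0142 3330.0 0.1672
0.86 0.6455 -0.1245 0.0161 0.0645 -18.068 127.0 0.1687
0.62 0.6082 -0.2389 0.0667 0.0142 72.8559 152.0 0.1691
0.57 0.5311 -0.0887 0.0644 0.0139 71.5463 105.0 0.1692
0.57 0.4943 -0.2021 0.016 0.066 -20.1043 186.0 0.1689
```

All four sit at about 45°. Now the tightening round.

```bash
python3 -m jog '{"turn":[[0,0,0.5],[0,0,0],[0,0,0],[0,0,0],[0,0,0],[0,0,0],[0,0,0],[0,0,7.7],[0,0,7.7],[0,0,7.7],[0,0,7.7],[0,0,7.7],[0,0,7.7],[0,0,0],[0,0,0]],"delta_pos":[[-0.8,0.8,16],[0,0,15],[0,0,14],[0,0,0],[0,0,0],[0,0,0],[0,0,0],[0,0,0],[0,0,0],[0,0,0],[0,0,0],[0,0,0],[0,0,0],[0,0,0],[0,0,0]],"fingers":[40,40,40,6,6,6,6,6,6,6,6,6,6,6,6]}' 30
python3 - <<'E'
from h import *
plan(.494,-.202,.187,71.4)
print(robot.get_state()['moment'])
E
```

```text
time: 18.15
ee_pos: [0.646, -0.1246, 0.1426]
tcp_rot: [1.676, 2.655, 0.0]
ft_force: [0.8, -1.0, 4.7]
opening: 0.154
grasp_force: 30.4
delta mm [  -4.6 -170.4  -44.5] turn z -45.9 cur yd 25.5 tilt [ 0.09 -0.05] q7 0.965 t 18.15 pos [ 0.646  -0.1246  0.1426]
[-0.19588928  0.10842103  0.52027895]
```

```bash
python3 -m jog '{"turn":[[0,0,0],[0,0,0],[0,0,0],[0,0,0],[0,0,0],[0,0,0],[0,0,0],[0,0,0],[0,0,-7.6],[0,0,-7.6],[0,0,-7.6],[0,0,-7.6],[0,0,-7.6],[0,0,-7.6],[0,0,0]],"delta_pos":[[0,0,0],[0,0,0],[0,0,-15],[0,0,-30],[-1,-43,0],[-1,-43,0],[-1,-43,0],[-1,-42,0],[0,0,0],[0,0,0],[0,0,0],[0,0,0],[0,0,0],[0,0,0],[0,0,0]],"fingers":[40,40,40,40,40,40,40,40,40,40,40,40,40,40,40]}' 30
python3 - <<'E'
from h import *
plan(.494,-.202,.142,71.4)
for n in ['wrist','side']:
  p=cam(n)
  for b in bars(p): print(*np.round(np.hstack(b),4))
E
```

```text
time: 19.65
ee_pos: [0.4923, -0.201, 0.1875]
tcp_rot: [0.522, 3.097, 0.001]
ft_force: [0.8, 0.2, -0.4]
opening: 0.452
grasp_force: 0.0
delta mm [-1.9 -0.4 45.5] turn z -0.5 cur yd 70.9 tilt [0.04 0.02] q7 1.803 t 19.65 pos [ 0.4923 -0.201   0.1875]
0.69 0.5304 -0.088 0.0658 0.0141 71.2416 1825.0 0.1672
0.62 0.4931 -0.2018 0.0135 0.065 -18.5336 1719.0 0.1673
0.94 0.6444 -0.1251 0.0167 0.0649 -60.5038 134.0 0.1689
0.69 0.6079 -0.2392 0.0653 0.014 72.5745 151.0 0.1692
0.59 0.4945 -0.2022 0.0146 0.0663 -18.8211 157.0 0.1687
```

```bash
python3 -m jog '{"turn":[[0,0,-0.6],[0,0,0],[0,0,0],[0,0,0],[0,0,0],[0,0,0],[0,0,0],[0,0,7.8],[0,0,7.8],[0,0,7.8],[0,0,7.8],[0,0,7.8],[0,0,7.8],[0,0,0],[0,0,0]],"delta_pos":[[-1.5,-0.3,16],[0,0,15],[0,0,14],[0,0,0],[0,0,0],[0,0,0],[0,0,0],[0,0,0],[0,0,0],[0,0,0],[0,0,0],[0,0,0],[0,0,0],[0,0,0],[0,0,0]],"fingers":[40,40,40,6,6,6,6,6,6,6,6,6,6,6,6]}' 30
python3 - <<'E'
from h import *
plan(.5312,-.088,.187,-18.5)
print(robot.get_state()['moment'])
E
```

```text
time: 21.35
ee_pos: [0.4944, -0.2017, 0.1425]
tcp_rot: [1.689, 2.647, 0.0]
ft_force: [0.4, -0.2, 4.5]
opening: 0.16
grasp_force: 30.4
delta mm [ 87.5  81.3 -44.5] turn z 43.4 cur yd 24.9 tilt [ 0.08 -0.04] q7 1.188 t 21.35 pos [ 0.4944 -0.2017  0.1425]
[0.0427003  0.05617307 0.55691364]
```

```bash
python3 -m jog '{"turn":[[0,0,0],[0,0,0],[0,0,0],[0,0,0],[0,0,0],[0,0,0],[0,0,0],[0,0,7.3],[0,0,7.3],[0,0,7.3],[0,0,7.3],[0,0,7.2],[0,0,7.2],[0,0,0]],"delta_pos":[[0,0,0],[0,0,0],[0,0,-15],[0,0,-30],[29,27,0],[29,27,0],[29,27,0],[0,0,0],[0,0,0],[0,0,0],[0,0,0],[0,0,0],[0,0,0],[0,0,0]],"fingers":[40,40,40,40,40,40,40,40,40,40,40,40,40,40]}' 30
python3 - <<'E'
from h import *
plan(.5312,-.088,.142,-18.5)
for n in ['wrist','side']:
  p=cam(n)
  for b in bars(p): print(*np.round(np.hstack(b),4))
E
```

```text
time: 22.75
ee_pos: [0.531, -0.0886, 0.1873]
tcp_rot: [2.558, 1.824, -0.0]
ft_force: [0.6, 0.0, -0.2]
opening: 0.455
grasp_force: 0.0
delta mm [ 0.7  0.  45.3] turn z -0.5 cur yd -19.0 tilt [-0.   -0.02] q7 0.285 t 22.75 pos [ 0.531  -0.0886  0.1873]
0.96 0.5312 -0.0864 0.0654 0.0134 71.6064 1738.0 0.1672
0.85 0.6454 -0.1239 0.0142 0.0662 -63.2083 1825.0 0.1672
0.85 0.4863 -0.1765 0.0119 0.0222 -25.4432 234.0 0.1664
0.73 0.6081 -0.2387 0.0655 0.014 73.2547 149.0 0.1692
0.67 0.6453 -0.1249 0.0151 0.065 -63.3523 130.0 0.1691
0.66 0.4948 -0.2024 0.016 0.0653 -63.209 185.0 0.1689
0.48 0.5311 -0.0886 0.0651 0.0137 71.5376 103.0 0.1694
```

```bash
python3 -m jog '{"turn":[[0,0,-0.6],[0,0,0],[0,0,0],[0,0,0],[0,0,0],[0,0,0],[0,0,0],[0,0,7.8],[0,0,7.8],[0,0,7.8],[0,0,7.8],[0,0,7.8],[0,0,7.8],[0,0,0],[0,0,0]],"delta_pos":[[1,0.3,16],[0,0,15],[0,0,14],[0,0,0],[0,0,0],[0,0,0],[0,0,0],[0,0,0],[0,0,0],[0,0,0],[0,0,0],[0,0,0],[0,0,0],[0,0,0],[0,0,0]],"fingers":[40,40,40,6,6,6,6,6,6,6,6,6,6,6,6]}' 30
python3 - <<'E'
from h import *
plan(.608,-.2386,.187,-18.5)
print(robot.get_state()['moment'])
E
```

```text
time: 24.45
ee_pos: [0.5312, -0.0877, 0.1425]
tcp_rot: [-3.067, -0.678, 0.001]
ft_force: [-4.5, 0.8, 5.9]
opening: 0.159
grasp_force: 32.0
delta mm [  6.1 169.2 -44.7] turn z -46.6 cur yd -65.1 tilt [-0.05  0.02] q7 -0.321 t 24.45 pos [ 0.5312 -0.0877  0.1425]
[0.19726093 1.00222196 0.54226297]
```

```bash
python3 -m jog '{"turn":[[0,0,0],[0,0,0],[0,0,0],[0,0,0],[0,0,0],[0,0,0],[0,0,0],[0,0,0],[0,0,-7.8],[0,0,-7.8],[0,0,-7.8],[0,0,-7.8],[0,0,-7.8],[0,0,-7.6],[0,0,0]],"delta_pos":[[0,0,0],[0,0,0],[0,0,-15],[0,0,-30],[1.5,42,0],[1.5,42,0],[1.5,42,0],[1.5,43,0],[0,0,0],[0,0,0],[0,0,0],[0,0,0],[0,0,0],[0,0,0],[0,0,0]],"fingers":[40,40,40,40,40,40,40,40,40,40,40,40,40,40,40]}' 30
python3 - <<'E'
from h import *
plan(.608,-.2386,.142,-18.5)
for n in ['wrist','side']:
  p=cam(n)
  for b in bars(p): print(*np.round(np.hstack(b),4))
E
```

```text
time: 25.95
ee_pos: [0.6082, -0.2392, 0.1881]
tcp_rot: [2.549, 1.834, 0.001]
ft_force: [0.6, -0.6, 0.6]
opening: 0.45
grasp_force: 0.0
delta mm [ 0.5 -0.4 46.1] turn z -0.0 cur yd -18.5 tilt [ 0.07 -0.02] q7 0.467 t 25.95 pos [ 0.6082 -0.2392  0.1881]
0.92 0.6469 -0.1272 0.0142 0.0598 -62.9402 2611.0 0.1672
0.84 0.4945 -0.2012 0.0156 0.0652 -62.0853 1768.0 0.167
0.76 0.6084 -0.2384 0.0657 0.0138 70.8918 1746.0 0.1672
0.66 0.5295 -0.0888 0.0597 0.0154 27.0922 2849.0 0.1671
0.82 0.5313 -0.0888 0.065 0.0148 25.8252 125.0 0.1692
0.77 0.4949 -0.2024 0.0162 0.0634 -61.5147 179.0 0.1689
0.59 0.6079 -0.24 0.0661 0.0148 72.5291 155.0 0.1691
0.53 0.6445 -0.1342 0.0125 0.0516 -48.8229 27.0 0.1674
```

```bash
python3 -m jog '{"turn":[[0,0,0.5],[0,0,0],[0,0,0],[0,0,0],[0,0,0],[0,0,0],[0,0,0],[0,0,7.7],[0,0,7.7],[0,0,7.7],[0,0,7.7],[0,0,7.7],[0,0,7.7],[0,0,0],[0,0,0]],"delta_pos":[[0.5,0.3,16],[0,0,15],[0,0,14],[0,0,0],[0,0,0],[0,0,0],[0,0,0],[0,0,0],[0,0,0],[0,0,0],[0,0,0],[0,0,0],[0,0,0],[0,0,0],[0,0,0]],"fingers":[40,40,40,6,6,6,6,6,6,6,6,6,6,6,6]}' 30
python3 - <<'E'
from h import *
print(robot.get_state()['moment'])
c=np.array([.5698,-.1634]);a=np.radians(-18);ex=np.array([np.cos(a),np.sin(a)]);ey=np.array([-ex[1],ex[0]])
base=c+.18*ey
for u in (-.095,-.041,.041): print(u,base+u*ex)
b=base-.11*ex
plan(b[0],b[1],.30,72)
E
```

```text
time: 27.65
ee_pos: [0.6088, -0.2389, 0.1426]
tcp_rot: [3.066, 0.679, 0.001]
ft_force: [-1.5, -0.8, 4.1]
opening: 0.159
grasp_force: 30.4
[-0.2300004   0.37601166  0.53370882]
-0.095 [0.53507269 0.03714679]
-0.041 [0.58642974 0.02045987]
0.041 [ 0.66441638 -0.00487952]
delta mm [  38.8 -291.3 -157.8] turn z -137.0 cur yd -65.0 tilt [ 0.05 -0.07] q7 -0.2 t 27.65 pos [ 0.6088 -0.2389  0.1426]
```

```bash
python3 -m jog '{"turn":[[0,0,0],[0,0,0],[0,0,0],[0,0,0],[0,0,0],[0,0,0],[0,0,0],[0,0,0],[0,0,0],[0,0,0],[0,0,0],[0,0,0],[0,0,0],[0,0,8],[0,0,8],[0,0,8],[0,0,8],[0,0,8],[0,0,3],[0,0,0]],"delta_pos":[[0,0,0],[0,0,0],[0,0,-15],[0,0,-45],[0,0,-48],[5,-37,0],[5,-37,0],[5,-37,0],[5,-36,0],[5,-36,0],[5,-36,0],[5,-36,0],[4,-36,0],[0,0,0],[0,0,0],[0,0,0],[0,0,0],[0,0,0],[0,0,0],[0,0,0]],"fingers":[40,40,40,40,40,0,0,0,0,0,0,0,0,0,0,0,0,0,0,0]}' 30
python3 - <<'E'
from h import *
plan(.521,.0417,.165,-108)
for n in ['scene','side']:
  p=cam(n)
  cv2.imwrite('pics/e_%s.png'%n,p['image'])
  for b in bars(p): print(*np.round(np.hstack(b),4))
  C=cloud(p)
  for m in models.masks_of('valve_tip',p)[:2]: print(m['confidence'],m['uv'],np.median(C[m['mask']&(p['depth']>0)],0))
E
```

```text
time: 29.65
ee_pos: [0.5222, 0.0422, 0.2503]
tcp_rot: [-3.101, 0.499, -0.0]
ft_force: [0.4, -0.7, 0.4]
opening: 0.006
grasp_force: 0.0
delta mm [-0.9  0.9 85.3] turn z -0.3 cur yd -108.3 tilt [0.02 0.04] q7 -1.439 t 29.65 pos [0.5222 0.0422 0.2503]
0.91 0.5342 -0.0867 0.0686 0.0169 23.7477 105.0 0.1667
0.86 0.6485 -0.1235 0.0155 0.0642 -63.7823 139.0 0.1668
0.68 0.611 -0.2368 0.0657 0.0155 27.2196 140.0 0.1665
0.62 0.497 -0.1999 0.016 0.0642 -62.4292 112.0 0.1667
0.58 [93.9, 237.0] [ 0.36564899 -0.37540596  0.01329265]
0.48 [269.9, 198.5] [0.60173445 0.01616495 0.171427  ]
0.78 0.645 -0.1246 0.0162 0.0649 -62.8127 132.0 0.1688
0.7 0.4949 -0.2025 0.0164 0.0656 -63.7526 181.0 0.1687
0.7 0.6087 -0.2394 0.0657 0.0138 28.1202 155.0 0.1691
0.62 0.5309 -0.0883 0.0654 0.0154 26.1528 122.0 0.1689
0.62 [263.7, 167.4] [0.59469615 0.01280361 0.17375731]
```

View pics/e_scene.png

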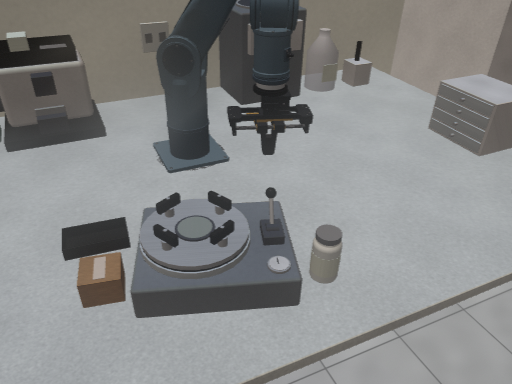

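Bars are tangential; the gripper at (268,135) stands in front of the ball at (270,193). Now down and push.

```bash
python3 -m jog '{"turn":[[0,0,0],[0,0,0],[0,0,0],[0,0,0],[0,0,0],[0,0,0],[0,0,0],[0,0,0],[0,0,0],[0,0,0],[0,0,0]],"delta_pos":[[-1,0,28],[0,0,28],[0,0,28],[0,0,0],[20,0,0],[20,0,0],[15,0,0],[15,0,0],[15,0,0],[15,0,0],[15,0,0]],"fingers":[0,0,0,0,0,0,0,0,0,0,0]}'
python3 - <<'E'
from h import *
c=np.array([.5698,-.1634]);a=np.radians(-18);ex=np.array([np.cos(a),np.sin(a)]);ey=np.array([-ex[1],ex[0]])
b=c+.18*ey+.025*ex
plan(b[0],b[1],.165,-108)
E
```

```text
time: 31.05
ee_pos: [0.6313, 0.0063, 0.1673]
tcp_rot: [3.102, -0.498, 0.001]
ft_force: [-0.9, -0.1, -1.5]
opening: 0.009
grasp_force: 0.5
delta mm [19.   0.3  2.3] turn z -0.2 cur yd -108.2 tilt [ 0.03 -0.02] q7 -1.341 t 31.05 pos [0.6313 0.0063 0.1673]
```

```bash
python3 -m jog '{"turn":[[0,0,0],[0,0,0],[0,0,0],[0,0,0]],"delta_pos":[[6,0,0],[5,0,0],[4,0,0],[0,0,0]],"fingers":[0,0,0,0]}'
python3 -m jog '{"turn":[[0,0,0],[0,0,0]],"delta_pos":[[3,0,0],[0,0,0]],"fingers":[0,0]}'
```

```text
time: 31.45
ee_pos: [0.6437, 0.0022, 0.1659]
tcp_rot: [-3.101, 0.499, 0.004]
ft_force: [-4.7, 1.8, 2.4]
opening: 0.003
grasp_force: 2.6
time: 31.65
ee_pos: [0.6442, 0.002, 0.1657]
tcp_rot: [-3.1, 0.498, 0.012]
ft_force: [-13.8, 4.3, 8.8]
opening: 0.008
grasp_force: 7.7
```

The stop is felt (14 N). Back off, rise and check.

```bash
python3 -m jog '{"turn":[[0,0,0],[0,0,0],[0,0,0],[0,0,0],[0,0,0],[0,0,0],[0,0,0],[0,0,0]],"delta_pos":[[-15,0,0],[-30,0,0],[-40,0,0],[-40,0,-20],[-20,0,-40],[-20,0,-40],[-20,0,-40],[0,0,0]],"fingers":[0,0,0,0,0,0,0,0]}'
python3 - <<'E'
from h import *
ims=[]
for n in ['scene','side']:
  p=cam(n);ims.append(p['image'][110:330,60:380])
  for b in bars(p): print(*np.round(np.hstack(b),4))
  C=cloud(p)
  for m in models.masks_of('valve_tip',p)[:2]: print(m['confidence'],m['uv'],np.median(C[m['mask']&(p['depth']>0)],0))
cv2.imwrite('pics/f.png',np.hstack(ims))
E
```

```text
time: 32.45
ee_pos: [0.473, 0.0592, 0.3108]
tcp_rot: [-3.091, 0.496, -0.01]
ft_force: [0.7, 0.2, 1.0]
opening: 0.005
grasp_force: 0.0
0.84 0.4976 -0.1989 0.0179 0.0657 -63.0955 111.0 0.1666
0.71 0.649 -0.1236 0.0148 0.0643 -63.3934 137.0 0.1666
0.7 0.5337 -0.0859 0.0649 0.0154 25.4871 108.0 0.1666
0.63 0.6106 -0.2368 0.0668 0.015 26.3377 142.0 0.1665
0.65 [275.6, 214.3] [ 0.67067341 -0.00450924  0.18477796]
0.9 0.6076 -0.2397 0.0657 0.0139 27.6362 157.0 0.1693
0.67 0.531 -0.0881 0.0662 0.0154 26.5516 123.0 0.1689
0.63 0.4949 -0.2027 0.0147 0.0646 -62.6498 178.0 0.169
0.59 0.6449 -0.1253 0.0153 0.0638 -61.205 131.0 0.1689
0.55 [284.4, 166.4] [ 0.65383792 -0.00370876  0.17174285]
```

View pics/f.png

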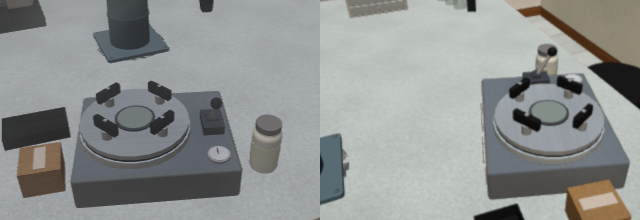

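All four bars are tangential, the ball is over to the back (left view at (216,103)), and the bystanders are in place.

```bash
python3 -c "
from station import order
print(order.job_done())"
```

```text
the job is handed in; nothing more can be done
None
```

I turned all four clamps in crisscross order, first to about 45° and then fully tight against their stops. Then I threw the valve lever to its back stop, left the tray, jar and carton where they were, and handed the job in at about 32.5 s; no verdict came back.

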